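Transfer painted test blocks to the carrier in reverse order

ROBOT

A 6-joint arm with a two-finger parallel gripper is mounted at the origin on the work surface. World frame = base frame: x ahead of the robot, y to its left, z up, the work surface at z = 0. Lengths are in m, angles in rad, forces in N, time in s.
With the tool pointing down it reaches from about 0.25 to 0.8 m from the base axis. Payload 8.5 kg.
Tool frame: the origin (TCP) lies midway between the tips of the shut fingers; the grasp point (between the pads) lies 19 mm behind it; z points along the fingers, y is the line along which they close (so a half turn about z gives the same grasp; the last joint's range is limited). The gripper opens to 85 mm and grips with 20 to 120 N. Pads are 22 mm wide; open, the fingers measure 114 mm over their backs; the gripper's body (76 mm by 85 mm) begins 54 mm behind the grasp point. The pads swing forward as they close: fully open they stand 13 mm farther back than shut.
Start: joints at [-1.162, 0.238, -0.013, 1.319, 0, 1.571], TCP at [0.209, -0.482, 0.231] pointing down, gripper open.
Joint ranges: [-2.66, 2.66], [-1.03, 1.9], [-1.14, 1.46], [-1.82, 2.27], [-1.45, 1.34], [-3.14, 3.14]. Speed limits (rad/s): [2.22, 2.22, 2.79, 3.14, 3.14, 3.14].

INTERFACE

Orientations are given as a rotation vector (axis times angle).
In Python, from station import robot, fingers, optics, workorder gives the robot as it stands. The module is installed in compiled form; this text tells all that it offers. Calls block until the motion is done:
- robot.move_pose(position, orientation): joint-space move of the TCP to a pose.
- robot.servo_line(position, rate=0.15, orientation=None): straight line of the TCP; orientation=None keeps the orientation; rate is the mean speed in m/s.
- robot.set_joints(angles): joint-space move.
- fingers.set_gripper(opening): opening from 0.0 (shut) to 1.0 (fully open); the grip force is fixed at half the most; returns when the fingers have stopped.
- robot.pause(seconds).
- robot.inverse_kinematics(position, orientation): joint angles nearest the present ones, or None.
- robot.state(): the state.
- optics.read_camera(name): name is "scene" or "side" or "wrist"; returns (picture, depth): 420x560x3 uint8, blue, green, red; 420x560 float32, m along the optical axis (not along the pixel's ray), 0 where there is no reading.
- optics.camera_info(name): a dict with "intrinsics" (3x3 intrinsics, pixels), "eye" and "orientation" of the camera in the world. Camera axes: x right, y down, z forward; pixel columns grow to the right and rows downward; lengths in m; the calibration is good to about 2 mm. A picture is of the moment at which its call begins: read the wrist's pose just before it. camera_info takes no time and is no camera call; for the wrist camera it gives the pose at the moment of the call.
A pose or a line that the arm cannot do raises robot.PlanningError and nothing moves.
- workorder.close_job(): hands the job in; it is judged then, once.
The state is a dict: "time": time; "joint_positions": joint angles; "qd": joint speeds; "tau": joint torques, N m; "tool_pos": TCP position; "ee_rot": TCP orientation; "wrist_force": force on the tool from outside, world axes, zero at the start; "ft_torque": the same for the moment, N m; "gripper_width": opening from 0.0 (shut) to 1.0 (fully open); "finger_force": force on a finger pad.
Only numpy, scipy, OpenCV 4.12 (cv2) and the standard library are available. Lean on these libraries where they do the work, as an engineer would, in place of code of your own. Each camera call takes 0.05 s, during which the arm holds its last target. There are 200 camera calls.

TASK

The paint on the four test blocks is dry: move them from the plain wooden drying rack to the yellow carrier in reverse order, so that they come out in painting order at the building site. The block nearest the robot on the drying rack goes in the carrier's bay farthest from the robot, the next one in the bay before that, and so on, until each stands upright on the floor of its own bay, in the middle of it. Do not tip any block over on the way.

Things in the scene. Friction and masses are not known exactly. Their poses are not given: they have to be found in the camera images.
- drying_rack: Drying rack: plain light-wood board 272 x 160 x 18 mm, flat, fixed. Origin: centre of underside; x along the row (away from the robot, within 0.3 rad), y across, z up. Five darker strips (16 mm in x, 116 in y, 10 mm high) divide it into four bays 46 mm wide in x, centres x = -93, -31, 31, 93 mm, y = 0, floor z = 18 mm. Tags lie along its +y edge. It may stand left or right of the robot's midline.
- carrier: Carrier: yellow board 272 x 130 x 18 mm, flat, fixed, empty, on the other side from the drying rack. Origin: centre of underside; x along the row (away from the robot, within 0.3 rad), y across, z up. Five black strips (16 mm in x, 116 in y, 10 mm high) make four bays 46 mm wide in x, open at both ends in y, centres x = -93, -31, 31, 93 mm, y = 0, floor z = 18 mm.
- block_white: Test block: pine offcut, upper 40 mm painted white, lower 24 mm bare wood; 28 mm (x) by 56 mm (y) by 64 mm high, about 60 g, loose. Origin: centre of its underside, z up. Stands upright in a bay of the drying rack at the start, its 56 mm side along the rack's y.
- block_blue: Test block: pine offcut, upper 40 mm painted blue, lower 24 mm bare wood; 28 mm (x) by 56 mm (y) by 64 mm high, about 60 g, loose. Origin: centre of its underside, z up. Stands upright in a bay of the drying rack at the start, its 56 mm side along the rack's y.
- block_red: Test block: pine offcut, upper 40 mm painted red, lower 24 mm bare wood; 28 mm (x) by 56 mm (y) by 64 mm high, about 60 g, loose. Origin: centre of its underside, z up. Stands upright in a bay of the drying rack at the start, its 56 mm side along the rack's y.
- block_green: Test block: pine offcut, upper 40 mm painted green, lower 24 mm bare wood; 28 mm (x) by 56 mm (y) by 64 mm high, about 60 g, loose. Origin: centre of its underside, z up. Stands upright in a bay of the drying rack at the start, its 56 mm side along the rack's y.
- tag_white: Flat white colour tag, 30 x 22 x 4 mm, fixed on the drying rack's ledge, 65 mm in +y from the centre of the bay in which the white block stands at the start; it stays there as the record of the original order. Origin: centre of its underside, axes as the rack's.
- tag_blue: Flat blue colour tag, 30 x 22 x 4 mm, fixed on the drying rack's ledge, 65 mm in +y from the centre of the bay in which the blue block stands at the start; it stays there as the record of the original order. Origin: centre of its underside, axes as the rack's.
- tag_red: Flat red colour tag, 30 x 22 x 4 mm, fixed on the drying rack's ledge, 65 mm in +y from the centre of the bay in which the red block stands at the start; it stays there as the record of the original order. Origin: centre of its underside, axes as the rack's.
- tag_green: Flat green colour tag, 30 x 22 x 4 mm, fixed on the drying rack's ledge, 65 mm in +y from the centre of the bay in which the green block stands at the start; it stays there as the record of the original order. Origin: centre of its underside, axes as the rack's.
There are look-alikes about, which are no part of the job. Leave any pink look-alike of the block_white alone.

How it is judged:
At the end, for the whole second after the job is handed in: All four blocks stand in the carrier in the reverse of their order on the drying rack: upright within 0.1 rad, underside 14 to 22.5 mm above the carrier's underside (on the bay floor), within 12 mm of the bay centre along the row and 15 mm across it, at rest (z of block_white in the frame of carrier between 0.014 and 0.0225 m and y of block_white in the frame of carrier between -0.015 and 0.015 m and angle between each of block_white, block_blue, block_red, block_green's own z axis and vertical below 0.1 rad and linear speed of each of block_white, block_blue, block_red, block_green below 0.02 m/s and angular speed of each of block_white, block_blue, block_red, block_green below 0.2 rad/s and ((x of tag_white in the frame of drying_rack between -0.113 and -0.073 m and x of block_white in the frame of carrier between 0.081 and 0.105 m) or (x of tag_white in the frame of drying_rack between -0.051 and -0.011 m and x of block_white in the frame of carrier between 0.019 and 0.043 m) or (x of tag_white in the frame of drying_rack between 0.011 and 0.051 m and x of block_white in the frame of carrier between -0.043 and -0.019 m) or (x of tag_white in the frame of drying_rack between 0.073 and 0.113 m and x of block_white in the frame of carrier between -0.105 and -0.081 m)) and z of block_blue in the frame of carrier between 0.014 and 0.0225 m and y of block_blue in the frame of carrier between -0.015 and 0.015 m and ((x of tag_blue in the frame of drying_rack between -0.113 and -0.073 m and x of block_blue in the frame of carrier between 0.081 and 0.105 m) or (x of tag_blue in the frame of drying_rack between -0.051 and -0.011 m and x of block_blue in the frame of carrier between 0.019 and 0.043 m) or (x of tag_blue in the frame of drying_rack between 0.011 and 0.051 m and x of block_blue in the frame of carrier between -0.043 and -0.019 m) or (x of tag_blue in the frame of drying_rack between 0.073 and 0.113 m and x of block_blue in the frame of carrier between -0.105 and -0.081 m)) and z of block_red in the frame of carrier between 0.014 and 0.0225 m and y of block_red in the frame of carrier between -0.015 and 0.015 m and ((x of tag_red in the frame of drying_rack between -0.113 and -0.073 m and x of block_red in the frame of carrier between 0.081 and 0.105 m) or (x of tag_red in the frame of drying_rack between -0.051 and -0.011 m and x of block_red in the frame of carrier between 0.019 and 0.043 m) or (x of tag_red in the frame of drying_rack between 0.011 and 0.051 m and x of block_red in the frame of carrier between -0.043 and -0.019 m) or (x of tag_red in the frame of drying_rack between 0.073 and 0.113 m and x of block_red in the frame of carrier between -0.105 and -0.081 m)) and z of block_green in the frame of carrier between 0.014 and 0.0225 m and y of block_green in the frame of carrier between -0.015 and 0.015 m and ((x of tag_green in the frame of drying_rack between -0.113 and -0.073 m and x of block_green in the frame of carrier between 0.081 and 0.105 m) or (x of tag_green in the frame of drying_rack between -0.051 and -0.011 m and x of block_green in the frame of carrier between 0.019 and 0.043 m) or (x of tag_green in the frame of drying_rack between 0.011 and 0.051 m and x of block_green in the frame of carrier between -0.043 and -0.019 m) or (x of tag_green in the frame of drying_rack between 0.073 and 0.113 m and x of block_green in the frame of carrier between -0.105 and -0.081 m))); the robot touches nothing.
It fails at once if a test block is tipped over (leans more than 0.7 rad) (angle between any of block_white, block_blue, block_red, block_green's own z axis and vertical above 0.7 rad).
It also fails if it takes over 109 s, if anything falls off the work surface, if the arm or the gripper's body presses on something with over 40 N, if the wrist force passes 120 N, or if a joint passes its speed limit or range.

## Working session

There is one attempt and no reset: what is moved stays moved. The work goes in short steps, each a Python script; the robot and the scene stay as the last script left them, time stands still between calls to the robot, and variables do not carry over. Pictures are saved under pics/ and viewed, at most 14 in all, crops included, and the job is handed in when it is done.

```bash
mkdir -p pics
python3 - <<'E'
from station import robot, fingers, optics, workorder
import cv2,numpy as np
for n in("scene","side"):
    p,d=optics.read_camera(n); cv2.imwrite(f"pics/{n}0.png",p); np.savez(f"pics/{n}0.npz",p=p,d=d)
    i=optics.camera_info(n); print(n,i)
s=robot.state();print(s)
E
```

```text
scene {'intrinsics': array([[407.12184541,   0.        , 273.8580519 ],
       [  0.        , 407.12184541, 212.11590583],
       [  0.        ,   0.        ,   1.        ]]), 'eye': array([ 0.92676277, -0.3578653 ,  0.91187628]), 'orientation': array([-2.47580996, -0.8479205 ,  0.26009157])}
side {'intrinsics': array([[438.63840876,   0.        , 278.66741899],
       [  0.        , 438.63840876, 210.55842552],
       [  0.        ,   0.        ,   1.        ]]), 'eye': array([0.33707858, 0.74532063, 0.647555  ]), 'orientation': array([-0.46013432,  2.67516242, -1.28181031])}
{'time': 0.1, 'joint_positions': array([-1.16202230e+00,  2.38724126e-01, -1.41674020e-02,  1.31922725e+00,
        7.61704073e-06,  1.57082295e+00]), 'qd': array([ 0.0002474 , -0.00164686,  0.00181004, -0.0006357 ,  0.00053178,
       -0.00165951]), 'tau': array([-3.75969257e-04, -5.39721036e+01,  3.46999276e+01,  1.33694411e-02,
        1.21399617e-04,  3.22260874e-06]), 'tool_pos': array([ 0.20852861, -0.48139054,  0.23074117]), 'ee_rot': array([-3.07494122e+00, -6.37335449e-01,  4.09764444e-04]), 'wrist_force': array([-0.59158315, -0.27852502, -0.5672506 ]), 'ft_torque': array([-0.02618484, -0.00209058,  0.00518207]), 'finger_force': 0.0, 'gripper_width': 1.005463035659892}
```

View pics/scene0.png

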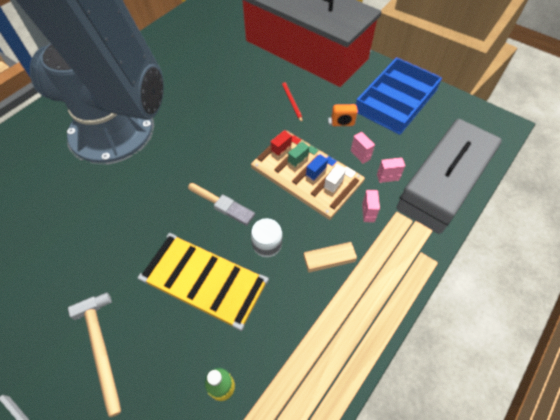

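View pics/side0.png

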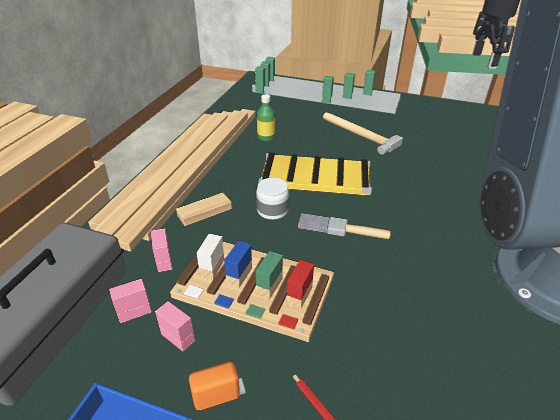

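The scene view shows the rack on the left side with red (283,142), green (299,153), blue (317,166) and white (337,177), red being nearest the robot. The yellow carrier is at (203,280), with a jar at (267,235) between the two. In the side view the tags match the blocks. Next I'll get rough positions, then take wrist views above both boards.

```bash
cat > h.py <<'E'
from station import robot, fingers, optics, workorder
import cv2,numpy as np
from scipy.spatial.transform import Rotation as Ro
def cam(n):
    i=optics.camera_info(n); return i["intrinsics"],np.array(i["eye"]),Ro.from_rotvec(i["orientation"]).as_matrix()
def ray(c,uv,z):
    K,e,R=c; uv=np.atleast_2d(np.float64(uv))
    d=(R@np.linalg.inv(K)@np.c_[uv,np.ones(len(uv))].T).T
    return e+d*((z-e[2])/d[:,2])[:,None]
def tri(obs):
    "least-squares point from [(cam,uv),...]"
    A=np.zeros((3,3));b=np.zeros(3)
    for (K,e,R),uv in obs:
        d=R@np.linalg.inv(K)@np.r_[uv,1.]; d/=np.linalg.norm(d); P=np.eye(3)-np.outer(d,d); A+=P;b+=P@e
    return np.linalg.solve(A,b)
def down(th,flip=False):
    "tool down, closing line along row's y for row yaw th"
    y=np.array([-np.sin(th),np.cos(th),0])*(-1 if flip else 1); z=np.array([0,0,-1.])
    return Ro.from_matrix(np.c_[np.cross(y,z),y,z]).as_rotvec()
def snap(n,name):
    c=cam(n); p,d=optics.read_camera(n); cv2.imwrite(f"pics/{name}.png",p); np.savez(f"pics/{name}.npz",p=p,d=d,K=c[0],e=c[1],R=c[2]); return c,p,d
E
python3 - <<'E'
from h import *
for n in("scene","side"):
    c=cam(n)
    for k,uv in dict(scene=dict(red=(283,142),white=(337,177),car=(203,280),jar=(267,230),rc=[306,172]),side=dict(red=(300,280),white=(210,251),car=(318,173),jar=(272,187),rc=[252,290]))[n].items():
        print(n,k,ray(c,uv,0.08 if k in("red","white") else .02)[0].round(3), np.load(f"pics/{n}0.npz")["d"][uv[1],uv[0]])
i=cam("wrist"); print(i, robot.state()["tool_pos"])
for p in([.47,.17,.35],[.45,-.2,.35]):
    for f in(0,1):
        q=robot.inverse_kinematics(p,down(0,f)); print(p,f,q)
E
```

```text
scene red [0.487 0.221 0.08 ] 1.0898497
scene white [0.665 0.212 0.08 ] 1.0214489
scene car [ 0.563 -0.186  0.02 ] 0.946641
scene jar [0.598 0.01  0.02 ] 0.9643735
scene rc [0.57  0.216 0.02 ] 1.0639589
side red [0.469 0.247 0.08 ] 0.7526383
side white [0.647 0.235 0.08 ] 0.8075039
side car [ 0.548 -0.169  0.02 ] 1.105286
side jar [ 0.637 -0.072  0.02 ] 0.98426753
side rc [0.56  0.248 0.02 ] 0.81028616
(array([[309.64684268,   0.        , 282.95777978],
       [  0.        , 309.64684268, 205.29853176],
       [  0.        ,   0.        ,   1.        ]]), array([ 0.28469157, -0.44919532,  0.37355239]), array([[ 0.39859208, -0.86950697, -0.29168817],
       [-0.91712764, -0.37828285, -0.12561442],
       [-0.00111802,  0.31758419, -0.94822942]])) [ 0.20852861 -0.48139054  0.23074117]
[0.47, 0.17, 0.35] 0 [0.3470616  0.18378975 0.21598417 1.60299075 0.         0.3470616 ]
[0.47, 0.17, 0.35] 1 [ 0.3470616   0.18378975  0.21598417  1.60299075  0.         -2.79453105]
[0.45, -0.2, 0.35] 0 [-0.41822433  0.17050929  0.1993145   1.59960153  0.         -0.41822433]
[0.45, -0.2, 0.35] 1 [-0.41822433  0.17050929  0.1993145   1.59960153  0.          2.72336832]
```

Run:
```python
from h import *
for k,p in dict(r1=[.50,.16,.27],r2=[.50,.27,.27],c1=[.48,-.12,.27],c2=[.48,-.24,.27]).items():
    if k=="c1": pass
    robot.move_pose(p,down(0)); robot.pause(.3); snap("wrist",k)
print(robot.state()["time"])
a=[cv2.imread(f"pics/{k}.png") for k in("r1","r2","c1","c2")]
cv2.imwrite("pics/m.png",cv2.resize(np.vstack([np.hstack(a[:2]),np.hstack(a[2:])]),(800,600)))
```

```text
6.5167
```

View pics/m.png

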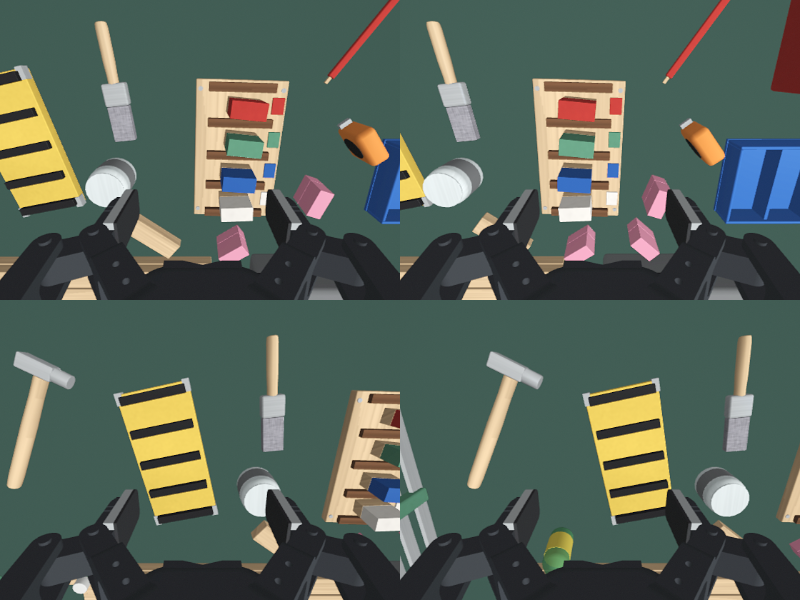

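The wrist views show both boards whole. In r2 the rack spans about (533–625, 80–215) in the mosaic, with red on the robot side. In c1 the carrier spans (115–215, 380–520) and is rotated, with its five dark strips visible. Next come colour components and triangulation.

```bash
cat > meas.py <<'E'
from h import *
def load(k):
    f=np.load(f"pics/{k}.npz"); return (f["K"],f["e"],f["R"]),f["p"],f["d"]
def comps(m,amin):
    n,l,s,c=cv2.connectedComponentsWithStats(m.astype(np.uint8)); return [(c[i],s[i,4],l==i) for i in range(1,n) if s[i,4]>=amin]
HUE=dict(red=((0,4),(174,180)),green=((60,90),),blue=((100,125),))
def colour(p,k,vmin):
    h,s,v=[x.astype(int) for x in cv2.split(cv2.cvtColor(p,cv2.COLOR_BGR2HSV))]
    if k=="white": return (s<25)&(v>vmin)
    return np.any([(h>=a)&(h<=b) for a,b in HUE[k]],0)&(s>60)&(v>vmin)
if __name__=="__main__":
    for k in("r1","r2"):
        c,p,d=load(k)
        hsv=cv2.cvtColor(p,cv2.COLOR_BGR2HSV)
        for col in("red","green","blue","white"):
            for ce,a,m in comps(colour(p,col,185 if col in("red","blue") else 140 if col=="green" else 225),60):
                r=ray(c,ce,.02)[0]
                if .38<r[0]<.8 and .1<r[1]<.36: print(k,col,ce.round(1),a,"floor",r.round(3),"top",ray(c,ce,.082)[0].round(3), "depth z",round(float(c[1][2]+(c[2]@np.linalg.inv(c[0])@np.r_[ce,1])[2]*d[int(ce[1]),int(ce[0])]),4))
    for k in("c1","c2"):
        c,p,d=load(k); h,s,v=cv2.split(cv2.cvtColor(p,cv2.COLOR_BGR2HSV))
        yl=max(comps((h>18)&(h<32)&(s>100)&(v>120),1000),key=lambda t:t[1])[2]
        hull=cv2.convexHull(np.argwhere(yl)[:,::-1].astype(np.int32))
        hm=cv2.fillConvexPoly(np.zeros(yl.shape,np.uint8),hull,1)>0
        for ce,a,m in comps(hm&(v<70),150): print(k,"strip",ce.round(1),a,ray(c,ce,.028)[0].round(3),"depth z",round(float(c[1][2]+(c[2]@np.linalg.inv(c[0])@np.r_[ce,1])[2]*d[int(ce[1]),int(ce[0])]),4))
E
python3 meas.py; python3 -c "
import cv2
cv2.imwrite('pics/r2c.png',cv2.resize(cv2.imread('pics/r2.png')[100:310,170:330],None,fx=2.8,fy=2.8,interpolation=0))"
```

```text
r1 red [389.1 148.1] 362 floor [0.475 0.293 0.02 ] top [0.466 0.272 0.082] depth z 0.0228
r1 red [349.  155.2] 1300 floor [0.484 0.243 0.02 ] top [0.474 0.23  0.082] depth z 0.0829
r1 green [382.8 195.6] 305 floor [0.537 0.292 0.02 ] top [0.519 0.271 0.082] depth z 0.0222
r1 green [342.9 208.1] 1092 floor [0.555 0.24  0.02 ] top [0.534 0.227 0.082] depth z 0.0825
r1 blue [377.3 239. ] 269 floor [0.6   0.291 0.02 ] top [0.572 0.27  0.082] depth z 0.0224
r1 blue [334.6 259. ] 897 floor [0.631 0.233 0.02 ] top [0.598 0.221 0.082] depth z 0.0829
r1 white [368.3 278.1] 118 floor [0.662 0.283 0.02 ] top [0.624 0.264 0.082] depth z 0.0225
r1 white [331.3 300.2] 801 floor [0.7   0.232 0.02 ] top [0.656 0.22  0.082] depth z 0.0824
r2 red [301.8 147.9] 377 floor [0.475 0.293 0.02 ] top [0.466 0.289 0.082] depth z 0.0218
r2 red [247.  155.2] 1310 floor [0.484 0.223 0.02 ] top [0.474 0.231 0.082] depth z 0.0829
r2 green [299.6 195.6] 309 floor [0.538 0.291 0.02 ] top [0.519 0.288 0.082] depth z 0.0227
r2 green [246.4 208.1] 1106 floor [0.555 0.22  0.02 ] top [0.534 0.228 0.082] depth z 0.0824
r2 blue [298.  238.9] 273 floor [0.6  0.29 0.02] top [0.572 0.287 0.082] depth z 0.0223
r2 blue [243.4 258.8] 917 floor [0.631 0.213 0.02 ] top [0.598 0.222 0.082] depth z 0.0828
r2 white [296.  277.8] 260 floor [0.662 0.288 0.02 ] top [0.624 0.285 0.082] depth z 0.0227
r2 white [244.5 300.1] 821 floor [0.7   0.212 0.02 ] top [0.656 0.221 0.082] depth z 0.0823
c1 strip [226.3 180.2] 1051 [ 0.495 -0.192  0.028] depth z 0.0287
c1 strip [238.1 223.9] 973 [ 0.555 -0.179  0.028] depth z 0.0276
c1 strip [249.2 263.7] 914 [ 0.615 -0.166  0.028] depth z 0.029
c2 strip [319.3 180.1] 1068 [ 0.495 -0.193  0.028] depth z 0.029
c2 strip [327.  223.8] 995 [ 0.555 -0.18   0.028] depth z 0.0283
c2 strip [334.  263.6] 935 [ 0.614 -0.167  0.028] depth z 0.0297
```

View pics/r2c.png

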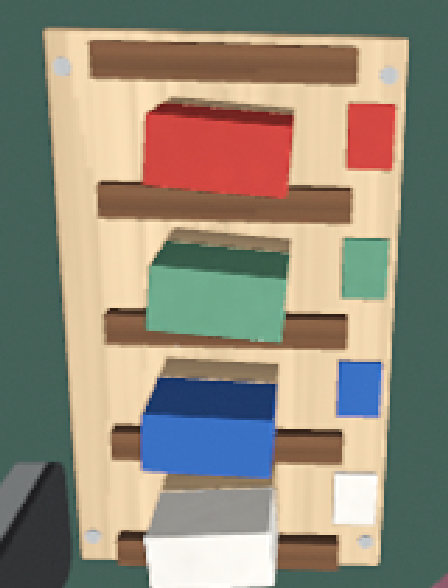

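The crop confirms the red, green, blue, white order and shows slight individual twists. Triangulation and block yaws come next, then the first transfer (red to the far bay).

```bash
cat > pl.py <<'E'
from meas import *
V=dict(red=185,green=140,blue=185,white=225)
def tops():
    out={}
    for col in V:
        obs=[];rc=[]
        for k in("r1","r2"):
            c,p,d=load(k)
            ce,a,m=max((t for t in comps(colour(p,col,V[col]),500) if .38<(r:=ray(c,t[0],.082)[0])[0]<.7 and .18<r[1]<.27),key=lambda t:t[1])
            obs.append((c,ce)); pts=ray(c,np.argwhere(m)[:,::-1],.082)[:,:2]
            (x,y),wh,an=cv2.minAreaRect((pts*1000).astype(np.float32)); L=cv2.boxPoints(((x,y),wh,an)); e=[L[1]-L[0],L[2]-L[1]]
            e=max(e,key=np.linalg.norm); e=e*np.sign(e[1]); rc.append([x,y,min(wh),max(wh),1000*np.arctan2(-e[0],e[1])])
        out[col]=(tri(obs),np.mean(rc,0)/1000)
    return out
E
python3 - <<'E'
from pl import *
for k,(t,r) in tops().items(): print(k,"tri",t.round(4),"rect",r.round(3))
a=load("c1")[0];b=load("c2")[0]
for u,v in(((226.3,180.2),(319.3,180.1)),((238.1,223.9),(327.,223.8)),((249.2,263.7),(334.,263.6))): print(tri([(a,u),(b,v)]).round(4))
a=load("r1")[0];b=load("r2")[0]
for u,v in(((389.1,148.1),(301.8,147.9)),((382.8,195.6),(299.6,195.6)),((377.3,239),(298,238.9))): print("tag",tri([(a,u),(b,v)]).round(4))
E
```

```text
red tri [0.4741 0.2304 0.0806] rect [ 0.474  0.23   0.027  0.055 -0.097]
green tri [0.5341 0.2276 0.0809] rect [ 0.534  0.228  0.027  0.055 -0.105]
blue tri [0.5984 0.2216 0.0813] rect [ 0.598  0.222  0.027  0.054 -0.065]
white tri [0.657  0.2206 0.0806] rect [0.656 0.221 0.027 0.055 0.05 ]
[ 0.4956 -0.1924  0.0245]
[ 0.5557 -0.1797  0.0254]
[ 0.6165 -0.1668  0.0246]
tag [0.4748 0.2927 0.0217]
tag [0.5369 0.291  0.0224]
tag [0.5993 0.2898 0.0223]
```

```bash
cat > go.py <<'E'
from pl import *
C=np.array([.557,-.1795]); TH=.213; ZG=.042; UP=.19
def bay(x): return C+x*np.array([np.cos(TH),np.sin(TH)])
def transfer(col,x,dz=.001):
    t,r=tops()[col]; xy=r[:2]; o=down(r[4])
    robot.move_pose([*xy,UP],o); fingers.set_gripper(1.0)
    robot.servo_line([*xy,ZG],rate=.2); fingers.set_gripper(0.0)
    s=robot.state(); print(col,"grip",round(s["gripper_width"],3),round(s["finger_force"],1))
    robot.servo_line([*xy,UP],rate=.2)
    b=bay(x); robot.move_pose([*b,UP],down(TH))
    s=robot.state(); print("held",round(s["gripper_width"],3))
    robot.servo_line([*b,ZG+.02],rate=.2); robot.servo_line([*b,ZG+dz],rate=.05)
    s=robot.state(); print("placed",s["tool_pos"].round(4),s["wrist_force"].round(1))
    fingers.set_gripper(.82); robot.servo_line([*b,UP],rate=.2)
    print("t",robot.state()["time"])
E
python3 - <<'E'
from go import *
transfer("red",.093)
robot.move_pose([.48,-.18,.27],down(0)); robot.pause(.2); snap("wrist","p1"); print(robot.state()["time"])
E
```

```text
red grip 0.647 63.7
held 0.644
placed [ 0.6481 -0.1599  0.0433] [-0.  -0.2  4.3]
t 14.725
15.75
```

View pics/p1.png

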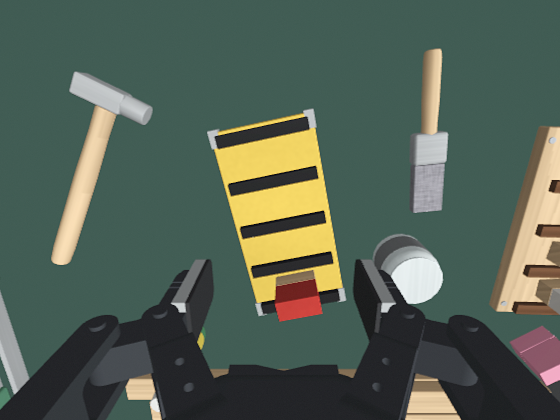

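Red stands in the far bay at (299,295), centred between the last two strips. It took about 9 s. Moving the other three now.

Run:
```python
from go import *
transfer("green",.031); transfer("blue",-.031); transfer("white",-.093)
for k,y in(("p2",-.12),("p3",-.24)):
    robot.move_pose([.45,y,.30],down(0)); robot.pause(.2); snap("wrist",k)
obs={}
for col in V:
    o=[]
    for k in("p2","p3"):
        c,p,d=load(k)
        cs=[t for t in comps(colour(p,col,V[col]),300) if .4<(r:=ray(c,t[0],.082)[0])[0]<.72 and -.28<r[1]<-.11]
        for ce,a,m in cs: print(k,col,a)
        o.append((c,max(cs,key=lambda t:t[1])[0]))
    t=tri(o); v=t[:2]-C; R=np.array([[np.cos(TH),np.sin(TH)],[-np.sin(TH),np.cos(TH)]]); print(col,t.round(4),"in carrier",(R@v).round(4))
print(robot.state()["time"])
```

```text
green grip 0.651 63.9
held 0.649
placed [ 0.5874 -0.173   0.0433] [-0.6  1.5  6.3]
t 23.7833
blue grip 0.649 64.2
held 0.648
placed [ 0.5269 -0.1861  0.0434] [-1.5  1.3  7.2]
t 31.7667
white grip 0.647 64.2
held 0.648
placed [ 0.4663 -0.1993  0.0435] [-1.8  0.5  9.2]
t 40.0083
p2 red 660
p3 red 613
red [ 0.6522 -0.16    0.0756] in carrier [ 0.0971 -0.0011]
p2 green 758
p3 green 742
green [ 0.5879 -0.1728  0.0793] in carrier [0.0317 0.    ]
p2 blue 842
p3 blue 819
blue [ 0.5267 -0.186   0.0803] in carrier [-0.031  0.   ]
p2 white 1027
p3 white 997
white [ 0.466  -0.1994  0.0801] in carrier [-0.0932 -0.0002]
41.6667
```

View pics/p3.png

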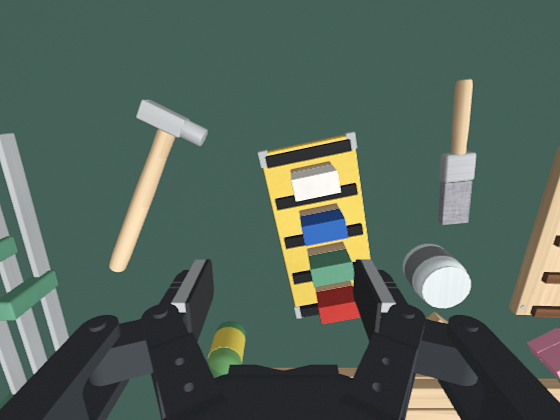

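All four stand upright in the order white (315,183), blue (323,226), green (331,265), red (338,303), one per bay. Red's reading is affected by the finger covering part of it, so I'll check it in the unobstructed p1 view and then hand in.

Run:
```python
from go import *
c,p,d=load("p1"); ce,a,m=max((t for t in comps(colour(p,"red",V["red"]),300) if ray(c,t[0],.082)[0][1]<-.1),key=lambda t:t[1])
v=ray(c,ce,.082)[0]; R=np.array([[np.cos(TH),np.sin(TH)],[-np.sin(TH),np.cos(TH)]]); r=R@(v[:2]-C); print(v,r)
if abs(r[0]-.093)<.005 and abs(r[1])<.006: print(workorder.close_job())
```

```text
[ 0.647001  -0.1597701  0.082    ] [0.09213784 0.00025844]
the job is handed in; nothing more can be done
None
```

All four blocks now stand upright in the carrier in reverse order (white nearest the robot, then blue, green and red), each measured within about 1 mm of its bay centre, and the job was handed in after about 42 s of robot time; no verdict was returned.

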